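# Cover the pan and start the warming tray

## Task

The pan's lid has been left lying over the keys of the warming tray: put it back on the pan, setting it down gently so that it sits flat and fully home. Then start the tray by pressing the round key, then the square key, then the long narrow key, one at a time, each fully down and let up again. Do not shove the pan about, and leave everything else standing where it is.

Things in the scene. Friction and masses are not known exactly. Their poses are not given: they have to be found in the camera images.
- warmer: Warming tray, a low white enamelled box 340 (x) x 420 (y) x 50 mm, fixed. Origin: centre of its underside, z up; -x is its front. The rear of its top (local x -30 to +160 mm) is a black hot plate, 52 mm above the table, on which the pan stands; the key panel is in the front part.
- panel (a point): Centre of the key panel on the warming tray (local x -115, y 0, z 50 mm): three black keys in a row along local y at -48, 0, +48 mm; which key is where varies. Two steel guard rails 10 mm thick, 116 mm long along x, tops 20 mm above the panel, stand at local y -82 and +82 mm; at the start the lid lies across them, hiding the keys without touching them.
- lid: Rectangular steel lid, about 0.35 kg. Origin: centre of its underside, z up. Plate 122 (x) x 200 (y) x 3 mm, underside 8 mm above the origin; below it a stepped plug 8 mm deep that enters the pan, 102 x 180 mm at the plate, 98 x 176 at the bottom. Fully home, the plate rests on the rim and this origin is 62 mm above the pan's origin, the plug 3 mm clear all round. Either way round fits.
- lid_handle (a point): Centre of the lid's handle, 49 mm above the lid's origin: a black bar 96 mm long along the lid's y, 14 mm thick in x and in z, on two posts at y -40 and +40 mm; 31 mm of free height between the bar and the plate.
- pan: Open rectangular steel pan, loose on the hot plate, 0.6 kg. Outside 116 (x) x 194 (y) x 70 mm, walls 4 mm, so the opening is 108 x 186 mm. Origin: centre of its underside, z up.
- pan_rim (a point): Centre of the pan's mouth, at rim height, 70 mm above the pan's origin.
- key_round (a joint): Travel of the round key in m: 0 up, 0.006 fully down. It springs back; it starts to move at about 2 N and is fully down at about 5 N.
- key_square (a joint): Travel of the square key, as for the round key.
- key_long (a joint): Travel of the long narrow key, as for the round key.
- key_round_top (a point): Centre of the top of the round key, a black disc 28 mm across, standing 12 mm above the panel when up (6 mm when down). It is pressed straight down.
- key_square_top (a point): Centre of the top of the square key, 25 x 25 mm, black, same height as the round key.
- key_long_top (a point): Centre of the top of the long narrow key, 40 (local x) x 12 (local y) mm, black, same height as the round key.
- jug: Bystander: white mug 66 mm across, 85 mm tall, on the hot plate to the left (+y) of the pan. Origin: centre of its underside.
- shaker: Bystander: glass shaker 38 mm across, 70 mm tall, on the warming tray to the right (-y) of the key panel. Origin: centre of its underside.
- cup: Bystander: brown clay cup 52 mm across, 45 mm tall, on the warming tray to the left (+y) of the key panel. Origin: centre of its underside.
- bottle: Bystander: amber bottle 60 mm across, 190 mm tall, on the table right of the warming tray. Origin: centre of its underside.
- mill: Bystander: wooden pepper mill 54 mm across, 155 mm tall, on the table at the front right, nearer the robot than the warming tray. Origin: centre of its underside.
- plates: Bystander: stack of white plates 170 mm across, 42 mm tall, at the right. Origin: centre of its underside.
- knife: Bystander: carving knife 280 mm long, lying in the perforated steel tray at the left. Origin: near its middle, at its underside.
Things that resemble listed ones, but are neither listed nor needed, are in the scene too. What is shaped like the pan but red is not meant.

How it is judged:
By the outcome, as a careful person would: the job done as asked, in the order asked, and still so for the second after the job is handed in, with the robot touching nothing.
It also fails if it takes over 62 s, if anything falls off the work surface, if the arm or the gripper's body presses on something with over 40 N, if the wrist force passes 120 N, or if a joint passes its speed limit or range.

## Robot

A 6-joint arm with a two-finger parallel gripper is mounted at the origin on the work surface. World frame = base frame: x ahead of the robot, y to its left, z up, the work surface at z = 0. Lengths are in mm, angles in rad, forces in N, time in s.
With the tool pointing down it reaches from about 400 to 925 mm from the base axis. Payload 12.5 kg.
Tool frame: the origin (TCP) lies between the finger pads; the fingertips stand 19 mm ahead of it and the grasp point (between the pads) is the TCP (env.tips_ahead is the distance from the TCP to the fingertips, in mm); z points along the fingers, y is the line along which they close (so a half turn about z gives the same grasp; the last joint's range is limited). The gripper opens to 95 mm and grips with 3 to 60 N. Pads are 20 mm wide; open, the fingers measure 119 mm over their backs; the gripper's body (75 mm by 180 mm) begins 59 mm behind the grasp point.
Start: joints at [1.176, 0.491, 1.559, -0, 1.092, -0.106], TCP at [177.983, 599.138, 233.661] pointing down, gripper open.
Joint ranges: [-3.1, 3.1], [-0.84, 2.19], [0.05, 2.79], [-1.13, 4.28], [0.06, 2.93], [-2.69, 2.69]. Speed limits (rad/s): [2.22, 2.22, 2.79, 3.14, 3.14, 3.14].

## Interface

Orientations are given as [roll, pitch, yaw] about the fixed x, y, z axes, in that order (R = Rz(yaw) Ry(pitch) Rx(roll)).
In Python, from cell import env gives the robot as it stands.
- The arm moves only by the shell command python3 -m crank 'ROWS'. ROWS is JSON, a list of rows, each a list of 5 numbers: the shift along the tool's x, y, z in mm, then the turn about the tool's z in degrees, then the finger opening in mm, from 0 to 95.1. In form: [[dx, dy, dz, yaw, grip], ...]. A call has 1 to 10 rows; each row is the pose to reach, as a shift and turn from the pose commanded when the call began, along the tool's axes at that moment; what a row does not reach only later rows make up. A row lasts 1/12 s, in which the tool goes at most 41.7 mm and 7.16 degrees, less where a joint would pass 70% of its speed; a pose out of reach is approached as far as the arm can. A call with a gripper value outside its range is refused whole. The fingers move at their own pace and stop on an object; the grip force is fixed at half the most. Time passes only in rows, so rows that repeat a pose let the fingers close. It gives the time, the measured TCP pose, the force, the opening and the grip force at its end, in the units of the state.
- env.state(): the state, without advancing time (a new reading comes with each control period).
- env.read_camera(name): name is "side" or "top"; returns a dict with "img" (480x640x3 uint8, blue, green, red), "K" (3x3 intrinsics, pixels), "pose" (4x4, takes a point from camera to world coordinates). Camera axes: x right, y down, z forward; pixel columns grow to the right and rows downward; lengths in mm; the calibration is good to about 2 mm. A picture is of the moment at which its call begins. There is no depth.
- env.job_done(): hands the job in; it is judged then, once.
The state is a dict: "t": time; "joints": joint angles; "qvel": joint speeds; "tau": joint torques, N m; "eef_pos": TCP position; "tcp_rot": TCP orientation; "ft_force": force on the tool from outside, world axes, zero at the start; "moment": the same for the moment, N m; "opening": opening from 0.0 (shut) to 1.0 (fully open); "grip_force": force on a finger pad.
Only numpy, scipy, OpenCV 4.12 (cv2) and the standard library are available. Lean on these libraries where they do the work, as an engineer would, in place of code of your own. Each camera call takes 0.05 s, during which the arm holds its last target. There are 200 camera calls.

## Working session

There is one attempt and no reset: what is moved stays moved. The work goes in short steps, Python scripts to look and compute and a shell command to move; the robot and the scene stay as the last step left them, time stands still between calls to the robot, and variables do not carry over. Pictures are saved under pics/ and viewed, at most 10 in all, crops included, and the job is handed in when it is done.

```bash
ls; mkdir -p pics
cat > h.py <<'E'
import numpy as np, cv2
from cell import env
def ray(c,u,v):
    d=np.linalg.inv(c["K"])@[u,v,1]; P=np.array(c["pose"]); return P[:3,3],P[:3,:3]@d
def onz(c,u,v,z):
    o,d=ray(c,u,v); return o+d*(z-o[2])/d[2]
def proj(c,p):
    P=np.linalg.inv(np.array(c["pose"])); q=c["K"]@(P[:3,:3]@p+P[:3,3]); return q[:2]/q[2]
E
python3 - <<'E'
from h import *
for n in("top","side"):
    c=env.read_camera(n); cv2.imwrite(f"pics/{n}0.png",c["img"]); print(np.round(c["pose"],3).tolist(),np.round(c["K"],1).tolist())
s=env.state();print(s["t"],s["eef_pos"],s["tcp_rot"],s["ft_force"])
E
```

```text
pics
[[0.025, -0.996, 0.082, 313.297], [-1.0, -0.025, 0.001, -46.271], [0.001, -0.082, -0.997, 1506.346], [0.0, 0.0, 0.0, 1.0]] [[456.6, 0.0, 311.3], [0.0, 456.6, 239.6], [0.0, 0.0, 1.0]]
[[0.966, -0.181, 0.185, 199.363], [-0.258, -0.608, 0.751, -987.881], [-0.023, -0.773, -0.634, 918.364], [0.0, 0.0, 0.0, 1.0]] [[496.4, 0.0, 316.8], [0.0, 496.4, 235.4], [0.0, 0.0, 1.0]]
0.1 [177.90644975 598.93341174 233.11310216] [-3.14058845e+00 -9.11109896e-05  2.85279318e+00] [ 0.38701798  0.35761731 -0.50280589]
```

View pics/top0.png

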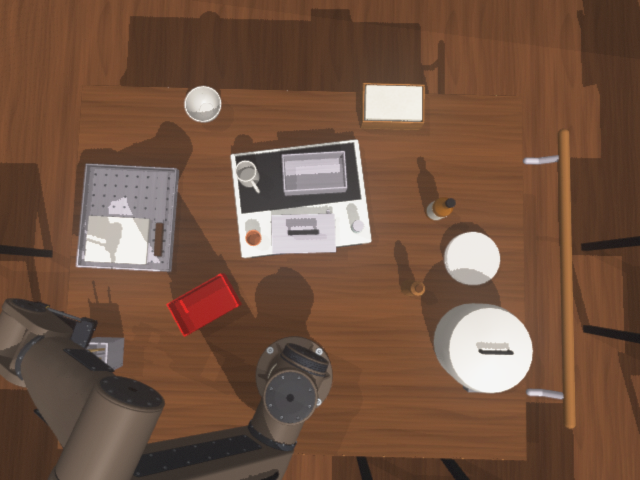

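View pics/side0.png

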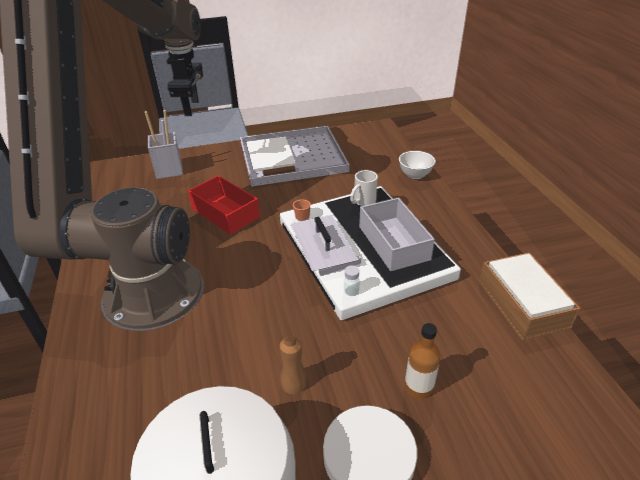

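Candidates: the lids are the steel one with a black bar at top (303,231) and the large round white pot lid at (490,350). The pans are the steel one at (315,172) and the red one at (204,304). The rectangular steel pair on the tray fits. I'll confirm in one crop.

Run:
```python
import cv2,numpy as np
a=cv2.imread("pics/top0.png")[135:265,225:380];b=cv2.imread("pics/side0.png")[165:320,275:465]
a=cv2.resize(a,(715,600),interpolation=cv2.INTER_CUBIC)
a=cv2.resize(a,(400,336));A=cv2.resize(cv2.imread("pics/top0.png")[135:265,225:380],(400,335),interpolation=cv2.INTER_CUBIC)
B=cv2.resize(b,(400,326),interpolation=cv2.INTER_CUBIC)
o=np.zeros((340,800,3),np.uint8);o[:335,:400]=A;o[:326,400:]=B
cv2.imwrite("pics/crop1.png",o)
```

```text
(no output)
```

View pics/crop1.png

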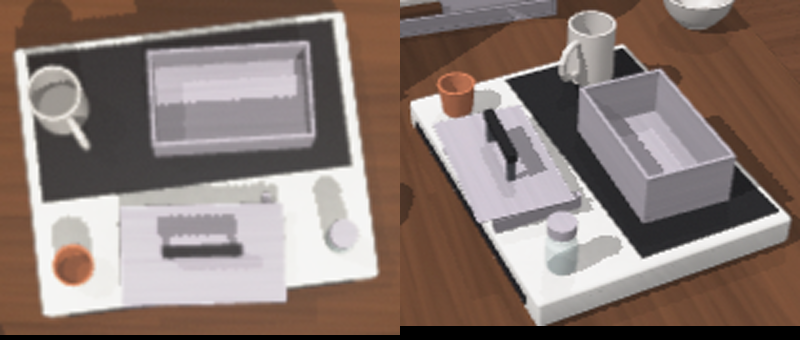

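The crop confirms it. The steel lid with the bar handle lies across the rails (centre about top (303,233)), turned slightly relative to the tray. The open grey pan stands on the hot plate (centre about (315,171)). Next I fit the edges.

```bash
cat >> h.py <<'E'
from scipy.ndimage import map_coordinates
def edge(g,a,b,mode,w=3.5):
    """line fit near a->b; mode +1/-1: brightness rises/falls along the normal (right of a->b in image: inward if clockwise), 0: bright ridge"""
    a,b=np.array(a,float),np.array(b,float);t=(b-a)/np.linalg.norm(b-a);n=np.array([-t[1],t[0]])
    s=np.arange(-w,w+.01,.1);pts=[]
    for f in np.linspace(.12,.88,40):
        p=a+f*(b-a);q=p+s[:,None]*n
        v=map_coordinates(g,[q[:,1],q[:,0]],order=1)
        if mode: v=np.gradient(cv2.GaussianBlur(v[None],(9,1),0)[0])*mode
        else: v=v-np.sort(v)[int(.6*len(v))]
        k=np.argmax(v);m=np.abs(s-s[k])<1.2;ww=np.clip(v[m],0,None)
        pts.append(p+n*(s[m]@ww/(ww.sum()+1e-9)))
    x,y,u,v=[] or cv2.fitLine(np.array(pts,np.float32),cv2.DIST_HUBER,0,.01,.01).ravel()[[2,3,0,1]]
    r=np.array(pts)-[x,y];return np.array([x,y]),np.array([u,v]),np.median(abs(r@[-v,u]))
def rect(c,corners,modes,z,w=3.5):
    """clockwise TL TR BR BL; returns centre, yaw of the y axis, side lengths, world corners"""
    g=cv2.cvtColor(c["img"],cv2.COLOR_BGR2GRAY).astype(np.float32)
    L=[edge(g,corners[i],corners[(i+1)%4],modes[i],w) for i in range(4)]
    P=[]
    for i in range(4):
        (p,d,_),(q,e,_)=L[i-1],L[i];k=np.linalg.solve(np.c_[d,-e],q-p);P.append(p+k[0]*d)
    W=np.array([onz(c,*p,z)[:2] for p in P])
    ang=[np.degrees(np.arctan2(*(v[::-1]))) for v in(W[0]-W[1],W[3]-W[2],W[0]-W[3],W[1]-W[2])]
    ln=[np.linalg.norm(v) for v in(W[0]-W[1],W[3]-W[2],W[0]-W[3],W[1]-W[2])]
    return W.mean(0),np.round([ang[0]-90,ang[1]-90,ang[2],ang[3]],2),np.round(ln,1),np.round([l[2] for l in L],2),np.round(P,1).tolist()
E
python3 - <<'E'
from h import *
c=env.read_camera("top")
lid=[(271.5,215.2),(335.5,214.5),(336.2,251.3),(271.9,252.4)]
pan=[(282,153.6),(345.5,151.3),(346.7,187.7),(283.9,190.4)]
tray=[(230.8,154.4),(358.7,139.7),(371.5,241.6),(242.4,257.5)]
for n,r in(("lid",rect(c,lid,[-1,-1,1,-1],81)),("lid+",rect(c,lid,[-1,-1,-1,-1],81)),("pan ridge",rect(c,pan,[0]*4,122,2.5)),("pan out",rect(c,pan,[1]*4,122,2)),("tray",rect(c,tray,[1]*4,50))):
    print(n,*r)
g=cv2.cvtColor(c["img"],cv2.COLOR_BGR2GRAY)
# bar: dark blob
m=((g<70)*255).astype(np.uint8)[222:242,280:326]
k,_,st,ce=cv2.connectedComponentsWithStats(m)
for i in range(1,k):
    if st[i,4]>20: print(st[i],ce[i]+[280,222],onz(c,*(ce[i]+[280,222]),126))
print(g[206:256,290]);print(g[148:194,330]);print(g[170,276:292],g[170,338:352]);print(g[245,266:276],g[245,330:340])
E
```

```text
lid [446.57781717 -17.70233742] [8.   2.48 1.87 0.32] [204.8 200.3 103.5 123.3] [1.66 0.25 0.14 0.02] [[270.3999938964844, 220.1999969482422], [335.1000061035156, 212.8000030517578], [334.5, 251.89999389648438], [270.3999938964844, 253.10000610351562]]
lid+ [444.52586784 -17.80413994] [8.   7.73 1.87 0.32] [204.8 201.5 116.9 118.2] [1.66 0.25 0.68 0.02] [[270.3999938964844, 220.1999969482422], [335.1000061035156, 212.8000030517578], [334.5, 250.3000030517578], [270.3999938964844, 257.3999938964844]]
pan ridge [640.04046208 -49.47700489] [4.75 5.09 3.39 4.92] [186.5 189.5 111.3 110.2] [0.13 0.07 0.04 0.46] [[283.29998779296875, 155.10000610351562], [343.5, 151.60000610351562], [346.0, 186.6999969482422], [284.3999938964844, 190.60000610351562]]
pan out [640.57188224 -48.82188411] [4.84 4.78 5.1  4.96] [196.1 195.8 117.7 117.9] [0.08 0.08 0.09 0.07] [[281.20001220703125, 153.89999389648438], [344.5, 150.1999969482422], [347.1000061035156, 187.8000030517578], [283.5, 191.5]]
tray [568.2094196   -6.11091093] [8.34 8.47 8.27 8.33] [418.2 418.5 341.1 340.2] [0.1  0.13 0.64 0.11] [[230.10000610351562, 153.89999389648438], [357.70001220703125, 138.8000030517578], [371.3999938964844, 242.10000610351562], [241.3000030517578, 258.1000061035156]]
[ 70  89 176 188 188 188 188 185 167 208 214 210 199 161 152 152 152 150
 152 152 154 167 169 165 106  75  72  72  79 142 200 215 216 215 217 219
 218 219 218 217 217 216 218 219 217 216 210 143 100  95]
[ 53  55  60 106 189 158 147 147 146 149 170 189 192 192 192 196 197 208
 208 208 208 212 210 209 196 159 151 149 149 148 149 149 150 150 149 146
 147 150 153 178 199 161 150 147 142  91]
[ 62  61  62  61  60  64 118 190 163 173 190 190 191 191 191 190] [211 200 155 148 138 111 145 185 106  67  64  64  64  65]
[239 239 239 240 239 218 227 219 218 217] [217 217 217 217 219 230 241 241 239 236]
```

Run:
```python
from h import *
c=env.read_camera("top");im=c["img"].astype(int)
g=cv2.cvtColor(c["img"],cv2.COLOR_BGR2GRAY).astype(np.float32)
for a,b,m,w in(((285,214.3),(330,214),1,1.8),((335.5,218),(335.9,248),-1,2.5),((333,251.5),(300,252.3),1,2),((271.2,248),(270.6,222),-1,2.5)):
    p,d,r=edge(g,a,b,m,w); q=p+d*20; A=onz(c,*p,81);B=onz(c,*q,81);print(np.round(p,1),np.round(A[:2],1),np.degrees(np.arctan2(*(B-A)[1::-1])).round(2),r.round(2))
m=((g<110)*255).astype(np.uint8)[225:240,280:326]
k,_,st,ce=cv2.connectedComponentsWithStats(m)
for i in range(1,k):
    if st[i,4]>20:
        print(st[i],ce[i]+[280,225],onz(c,*(ce[i]+[280,225]),124))
        ys,xs=np.where(m==255);print(np.degrees(np.polyfit(xs,ys,1)[0]))
s=env.read_camera("side")
print(proj(s,np.array([445,-18,126.])),proj(s,np.array([640.6,-48.8,122])))
print(im[214,280:330:8].tolist(), im[245,268:274].tolist())
```

```text
[306.9 213.9] [511.9 -29.5] -85.79 0.29
[334.8 232.2] [ 456.2 -118.5] -178.7 0.13
[315.5 252.3] [391.7 -59.4] -85.85 0.11
[270.4 234.2] [444.9  83.3] -178.16 0.01
[  8   5  31   5 126] [302.45238095 232.01587302] [450.00540037 -17.94101076 124.        ]
-2.3266265977697236
[318.86700274 227.07885084] [394.5299282  221.98604854]
[[186, 190, 193], [177, 178, 182], [187, 186, 192], [207, 203, 211], [221, 218, 221], [207, 200, 206], [204, 197, 204]] [[235, 239, 239], [236, 240, 240], [236, 239, 240], [216, 218, 220], [229, 226, 229], [223, 218, 223]]
```

```bash
cat >> h.py <<'E'
from scipy.spatial.transform import Rotation as Ro
def go(x,y,z,yaw):
    s=env.state();R=Ro.from_euler("xyz",s["tcp_rot"]).as_matrix()
    d=R.T@(np.array([x,y,z])-s["eef_pos"]); t=-((yaw-np.degrees(s["tcp_rot"][2])+180)%360-180)
    print("shift",d.round(1),"turn",round(t,1),"| t",round(s["t"],2),"pos",s["eef_pos"].round(1),"F",s["ft_force"].round(1),"joints",s["joints"].round(2))
E
python3 -c "
from h import *
go(450,-18,200,93.8)"
```

```text
shift [-436.5 -514.    33.6] turn 69.7 | t 0.25 pos [177.9 599.  233.4] F [ 0.9  0.5 -0.5] joints [ 1.18  0.49  1.56  0.    1.09 -0.11]
```

```bash
python3 -m crank '[[-436.5,-514,33.6,69.7,60],[-436.5,-514,33.6,69.7,60],[-436.5,-514,33.6,69.7,60],[-436.5,-514,33.6,69.7,60],[-436.5,-514,33.6,69.7,60],[-436.5,-514,33.6,69.7,60],[-436.5,-514,33.6,69.7,60],[-436.5,-514,33.6,69.7,60],[-436.5,-514,33.6,69.7,60],[-436.5,-514,33.6,69.7,60]]'; python3 -c "
from h import *
go(450,-18,200,93.8)"
```

```text
t: 1.08
eef_pos: [346.2, 216.6, 213.0]
tcp_rot: [3.141, -0.0, 1.63]
ft_force: [1.5, 0.9, -0.6]
opening: 0.63
grip_force: 0.0
shift [-240.3   89.8   13. ] turn -0.4 | t 1.08 pos [346.2 216.6 213. ] F [ 1.5  0.9 -0.6] joints [0.4  0.21 2.08 0.   0.85 0.34]
```

```bash
python3 -m crank '[[-236,89,13,0,60],[-236,89,13,0,60],[-236,89,13,0,60],[-236,89,13,0,60],[-236,89,13,0,60],[-236,89,13,0,60],[-236,89,13,0,60],[-236,89,13,0,60]]'; python3 -c "
from h import *
go(450,-18,118,93.8)
c=env.read_camera('top');cv2.imwrite('pics/top1.png',c['img'][120:300,200:440])"
```

```text
t: 1.75
eef_pos: [450.6, -13.2, 199.5]
tcp_rot: [-3.141, -0.0, 1.632]
ft_force: [-0.2, -0.4, 0.5]
opening: 0.635
grip_force: 0.0
shift [-4.8 -0.8 81.5] turn -0.3 | t 1.75 pos [450.6 -13.2 199.5] F [-0.2 -0.4  0.5] joints [-0.18  0.29  2.01  0.    0.84 -0.24]
```

```bash
python3 -m crank '[[-4.5,-0.5,40,-0.3,60],[-4.5,-0.5,70,-0.3,60],[-4.5,-0.5,81,-0.3,60],[-4.5,-0.5,81,-0.3,60],[-4.5,-0.5,81,-0.3,60],[-4.5,-0.5,81,-0.3,30],[-4.5,-0.5,81,-0.3,25],[-4.5,-0.5,81,-0.3,20]]'; python3 -c "
from h import *
go(450,-18,118,93.8)"
```

```text
t: 2.47
eef_pos: [450.3, -15.6, 119.9]
tcp_rot: [3.14, 0.0, 1.642]
ft_force: [-0.1, 1.3, -0.4]
opening: 0.478
grip_force: 0.0
shift [-2.4 -0.5  1.9] turn 0.3 | t 2.47 pos [450.3 -15.6 119.9] F [-0.1  1.3 -0.4] joints [-0.18  0.42  2.1   0.    0.62 -0.25]
```

```bash
python3 -m crank '[[0,0,0,0,10],[0,0,0,0,10],[0,0,0,0,8],[0,0,0,0,8],[0,0,0,0,8],[0,0,0,0,8],[0,0,0,0,8],[0,0,0,0,8],[0,0,0,0,8],[0,0,0,0,8]]'; python3 -c "
from h import *
go(450,-18,118,93.8)"
```

```text
t: 3.3
eef_pos: [450.1, -15.9, 119.0]
tcp_rot: [3.141, 0.0, 1.641]
ft_force: [1.8, -0.7, 2.6]
opening: 0.145
grip_force: 29.9
shift [-2.1 -0.3  1. ] turn 0.3 | t 3.3 pos [450.1 -15.9 119. ] F [ 1.8 -0.7  2.6] joints [-0.18  0.42  2.1   0.    0.62 -0.25]
```

```bash
python3 -m crank '[[0,0,-4,0,8],[0,0,-10,0,8],[0,0,-25,0,8],[0,0,-45,0,8],[0,0,-65,0,8],[0,0,-85,0,8],[0,0,-95,0,8],[0,0,-95,0,8],[0,0,-95,0,8]]'; python3 -c "
from h import *
go(640.6,-46.8,214,94.8)"
```

```text
t: 4.05
eef_pos: [449.6, -15.8, 214.0]
tcp_rot: [3.141, 0.0, 1.642]
ft_force: [0.5, 0.1, -4.1]
opening: 0.147
grip_force: 30.0
shift [-4.450e+01  1.883e+02  1.000e-01] turn -0.7 | t 4.05 pos [449.6 -15.8 214. ] F [ 0.5  0.1 -4.1] joints [-0.18  0.27  1.99  0.    0.88 -0.25]
```

```bash
python3 -m crank '[[-6,25,0,-0.7,8],[-12,52,0,-0.7,8],[-19,80,0,-0.7,8],[-26,110,0,-0.7,8],[-33,140,0,-0.7,8],[-39,165,0,-0.7,8],[-43,180,0,-0.7,8],[-44.5,188,0,-0.7,8],[-44.5,188,0,-0.7,8],[-44.5,188,0,-0.7,8]]'; python3 -c "
from h import *
go(640.6,-46.8,214,94.8)
c=env.read_camera('top');s=env.read_camera('side')
cv2.imwrite('pics/a_top.png',c['img']);cv2.imwrite('pics/a_side.png',s['img'])
A=cv2.resize(c['img'][120:265,225:385],(400,362),interpolation=cv2.INTER_CUBIC);B=cv2.resize(s['img'][165:310,285:445],(400,362),interpolation=cv2.INTER_CUBIC)
cv2.imwrite('pics/crop2.png',np.hstack([A,B]))"
```

```text
t: 4.88
eef_pos: [639.6, -46.7, 212.7]
tcp_rot: [-3.139, -0.001, 1.654]
ft_force: [0.3, 0.3, -3.0]
opening: 0.144
grip_force: 30.0
shift [-0.2  1.  -1.3] turn -0.0 | t 4.88 pos [639.6 -46.7 212.7] F [ 0.3  0.3 -3. ] joints [-0.18  0.54  1.54  0.    1.07 -0.26]
```

View pics/crop2.png

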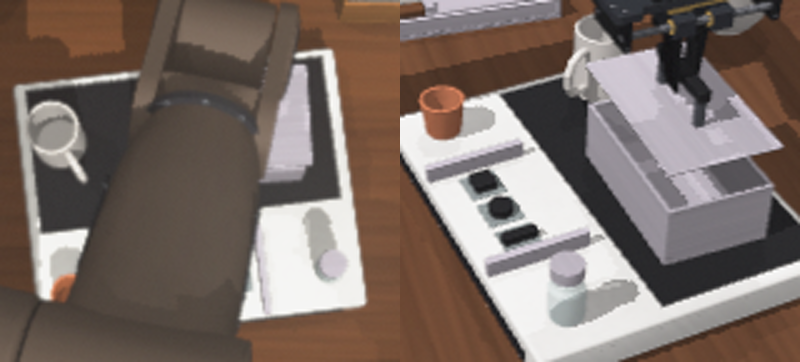

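Side crop: the lid is held level above the pan, and the plate corners (672,178) and (781,146) are visible. Along the panel from +y to −y the keys are square (485,181), round (501,207) and long (520,236). Next I compare lid and pan in the side view.

```bash
cat > m.py <<'E'
from h import *
s=env.read_camera("side")
def two(im,z,L,F,R,dx,dy,modes,w=2):
    g=cv2.cvtColor(im,cv2.COLOR_BGR2GRAY).astype(np.float32)
    # travel R->F->L is clockwise in image
    (p,d,r1),(q,e,r2)=edge(g,R,F,modes[0],w),edge(g,F,L,modes[1],w)
    k=np.linalg.solve(np.c_[d,-e],q-p);C=p+k[0]*d
    W=lambda u:onz(s,*u,z)[:2]
    ds=lambda v,ref:v*np.sign(v@ref)
    c=W(C); ex=W(C+20*d*np.sign(d@(np.array(R)-F)))-c; ey=W(C+20*e*np.sign(e@(np.array(L)-F)))-c
    ax=np.arctan2(ex[1],ex[0]); ay=np.arctan2(-ey[0],ey[1]); a=(ax*dx+ay*dy)/(dx+dy)
    cen=c+dx/2*np.array([np.cos(a),np.sin(a)])+dy/2*np.array([-np.sin(a),np.cos(a)])
    print(np.round(C,1),"yaw",np.degrees([ax,ay]).round(2),"centre",cen.round(1),"res",r1.round(2),r2.round(2))
E
python3 - <<'E'
from m import *
i0=cv2.imread("pics/side0.png");i1=cv2.imread("pics/a_side.png")
for m in([1,1],[0,0]): two(i0,122,(360,206.8),(391.4,251.5),(435,238.6),116 if m[0] else 112,194 if m[0] else 190,m)
two(i1,174.5,(359.8,191.4),(393.8,236.2),(437.4,223.4),122,200,[1,1])
g=cv2.cvtColor(i1,cv2.COLOR_BGR2GRAY); print(g[205:240,375],g[220:240,415]); g=cv2.cvtColor(i0,cv2.COLOR_BGR2GRAY); print(g[220:240,375],g[235:255,415])
E
```

```text
[391.8 250. ] yaw [4.5  5.09] centre [642.4 -48.9] res 0.08 0.08
[392.1 249.5] yaw [5.72 4.63] centre [641.6 -49.2] res 0.05 0.06
[391.7 234.8] yaw [3.63 4.08] centre [640.8 -50.6] res 0.1 0.09
[203 202 200 198 197 200 184 170 109 118 116 113 107 107 106 105 106 113
 119 134 161 177 158 145 145 146 148 148 148 147 147 148 149 147 147] [195 194 180 184 184 183 183 184 198 173  83  85  84  83  82  83  82  83
  83  82]
[105 107 114 120 141 173 192 164 145 145 146 148 149 148 147 148 149 150
 149 147] [146 146 145 144 145 152 172 183 196 157 115 116 118 120 119 119 118 120
 120 120]
```

```bash
python3 -m crank '[[0,1,10,-0.4,8],[0,1,22,-0.4,8],[0,1,32,-0.4,8],[0,1,37,-0.4,8],[0,1,37,-0.4,8],[0,1,37,-0.4,8]]'
python3 - <<'E'
from m import *
go(640.6,-46.8,163,95.2)
cv2.imwrite("pics/b_side.png",s["img"])
cv2.imwrite("pics/crop3.png",cv2.resize(s["img"][175:275,345:450],(630,600),interpolation=cv2.INTER_CUBIC))
E
```

```text
t: 5.53
eef_pos: [641.5, -46.8, 176.4]
tcp_rot: [-3.141, -0.0, 1.661]
ft_force: [-0.6, 0.4, -3.1]
opening: 0.147
grip_force: 30.0
shift [ 0.2 -1.1 13.9] turn -0.1 | t 5.58 pos [641.7 -46.9 176.9] F [ 1.1 -0.3 -3.3] joints [-0.18  0.57  1.57  0.    1.   -0.27]
```

View pics/crop3.png

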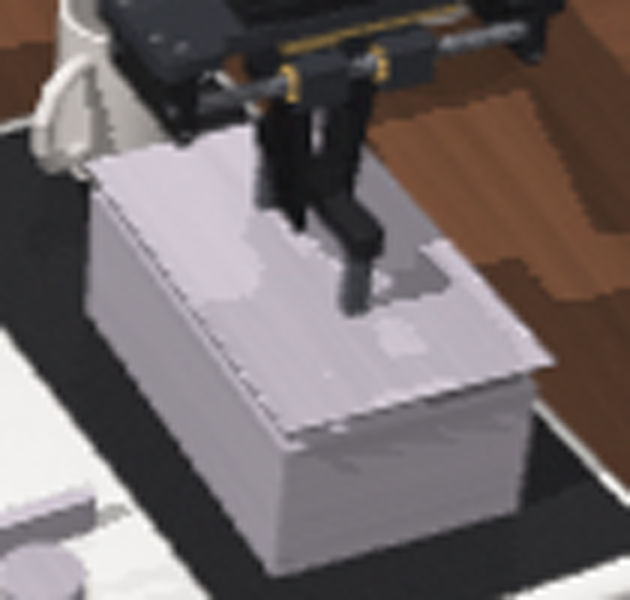

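The lid looks square over the pan, about 6 mm above entry, with near edges evenly spaced from the rim. I'll lower it slowly with force checks.

```bash
python3 -m crank '[[0,-0.5,2,0,8],[0,-0.5,4,0,8],[0,-0.5,6,0,8],[0,-0.5,8,0,8],[0,-0.5,8.5,0,8],[0,-0.5,8.5,0,8]]'; python3 -c "
from h import *
go(640.6,-46.8,163,95.2)"
```

```text
t: 6.08
eef_pos: [641.0, -46.9, 168.2]
tcp_rot: [-3.141, -0.0, 1.661]
ft_force: [0.4, 0.4, -3.4]
opening: 0.14
grip_force: 30.0
shift [ 0.2 -0.4  5.2] turn -0.0 | t 6.08 pos [641.  -46.9 168.2] F [ 0.4  0.4 -3.4] joints [-0.18  0.58  1.58  0.    0.98 -0.27]
```

Free entry (plug about 3 mm in, weight still carried). I continue down.

```bash
python3 -m crank '[[0,0,1,0,8],[0,0,2,0,8],[0,0,3,0,8],[0,0,3.7,0,8],[0,0,4,0,8],[0,0,4,0,8]]'; python3 -c "
from h import *
go(640.6,-46.8,163,95.2)"
```

```text
t: 6.58
eef_pos: [641.1, -46.9, 164.3]
tcp_rot: [-3.142, -0.0, 1.661]
ft_force: [-0.3, 0.3, -3.4]
opening: 0.143
grip_force: 30.0
shift [ 0.2 -0.5  1.3] turn -0.0 | t 6.58 pos [641.1 -46.9 164.3] F [-0.3  0.3 -3.4] joints [-0.18  0.59  1.59  0.    0.97 -0.27]
```

```bash
python3 -m crank '[[0,0,0.5,0,8],[0,0,1,0,8],[0,0,1.3,0,8],[0,0,1.5,0,8],[0,0,1.5,0,8]]'; python3 -c "
from h import *
go(640.6,-46.8,163,95.2)"
```

```text
t: 7.0
eef_pos: [641.1, -46.9, 163.1]
tcp_rot: [3.141, 0.0, 1.661]
ft_force: [-1.5, -0.0, -0.4]
opening: 0.146
grip_force: 30.0
shift [ 0.2 -0.5  0.1] turn -0.0 | t 7.0 pos [641.1 -46.9 163.1] F [-1.5 -0.  -0.4] joints [-0.18  0.59  1.59  0.    0.97 -0.27]
```

Contact at 163.1, as expected when home. I release and rise.

```bash
python3 -m crank '[[0,0,0.2,0,14],[0,0,0.2,0,17],[0,0,0.2,0,22],[0,0,0.2,0,30],[0,0,0.2,0,40],[0,0,0.2,0,50],[0,0,0.2,0,50]]'; python3 -m crank '[[0,0,-10,0,50],[0,0,-35,0,50],[0,0,-60,0,40],[0,0,-75,0,20],[0,0,-75,0,0],[0,0,-75,0,0]]'
python3 - <<'E'
from h import *
# keys in start-clear side picture a_side: dark blobs in the panel, ray to z=62
s=env.read_camera("side"); g=cv2.cvtColor(s["img"],cv2.COLOR_BGR2GRAY)
x0,y0,x1,y1=308,227,345,268
m=((g[y0:y1,x0:x1]<60)*255).astype(np.uint8)
k,_,st,ce=cv2.connectedComponentsWithStats(m)
for i in range(1,k):
    if st[i,4]>10: print(st[i],ce[i]+[x0,y0],onz(s,*(ce[i]+[x0,y0]),60).round(1))
a=np.radians(8.35);R=np.array([[np.cos(a),-np.sin(a)],[np.sin(a),np.cos(a)]])
for n,y in(("sq",48),("rd",0),("lg",-48)):print(n,([568.2,-6.1]+R@[-115,y]).round(1))
go(454.4,-22.8,160,98.35)
cv2.imwrite("pics/c_side.png",s["img"])
A=cv2.resize(s["img"][165:310,285:445],(660,598),interpolation=cv2.INTER_CUBIC);cv2.imwrite("pics/crop4.png",A)
E
```

```text
t: 7.58
eef_pos: [641.1, -46.9, 162.7]
tcp_rot: [3.141, -0.0, 1.661]
ft_force: [-0.2, 0.4, 0.9]
opening: 0.453
grip_force: 0.0
t: 8.08
eef_pos: [641.2, -46.9, 238.7]
tcp_rot: [3.14, 0.0, 1.661]
ft_force: [0.2, 0.7, -0.4]
opening: 0.302
grip_force: 0.0
[ 5  6 11  9 66] [317.96969697 237.31818182] [451.4  20.3  60. ]
[13 17  9  9 65] [325.13846154 247.67692308] [458.5 -26.7  60. ]
[18 28 14  8 70] [332.61428571 258.61428571] [465.3 -73.7  60. ]
sq [447.4  24.7]
rd [454.4 -22.8]
lg [461.4 -70.3]
shift [  40.7 -183.5   77.6] turn -3.2 | t 8.13 pos [640.8 -46.9 237.6] F [0.  0.6 0.4] joints [-0.18  0.51  1.51  0.    1.12 -0.27]
```

View pics/crop4.png

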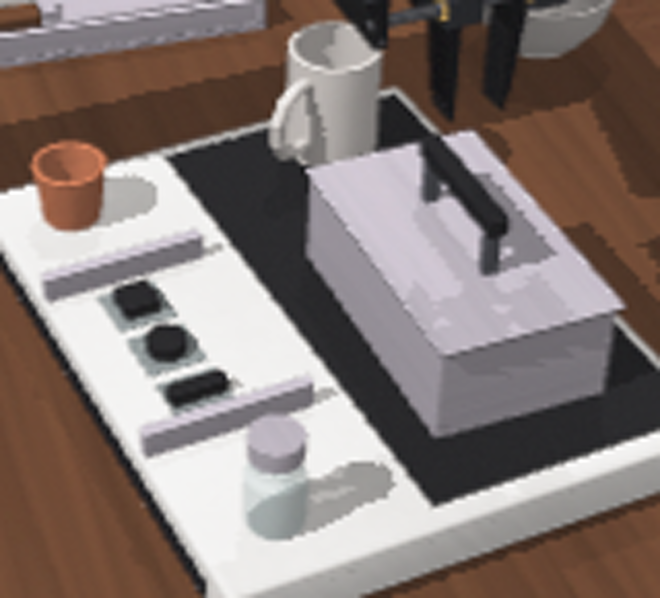

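The lid sits flat on the pan and the keys are clear: square (138,300), round (167,343), long (198,386). Next, the round key.

```bash
python3 -m crank '[[8,-35,0,-3.2,0],[16,-70,0,-3.2,0],[24,-108,10,-3.2,0],[32,-146,40,-3.2,0],[41,-182,75,-3.2,0],[41,-182,110,-3.2,0],[41,-182,130,-3.2,0],[41,-182,130,-3.2,0],[41,-182,130,-3.2,0]]'
python3 - <<'E'
from h import *
go(456,-23.5,81,98.3)
s=env.read_camera("side");cv2.imwrite("pics/crop5.png",cv2.resize(s["img"][185:285,275:380],(630,600),interpolation=cv2.INTER_CUBIC))
E
```

```text
t: 8.88
eef_pos: [455.7, -22.4, 106.9]
tcp_rot: [-3.138, -0.001, 1.716]
ft_force: [1.5, 0.1, -0.4]
opening: 0.002
grip_force: 0.0
shift [-1.2  0.2 25.9] turn 0.0 | t 8.88 pos [455.7 -22.4 106.9] F [ 1.5  0.1 -0.4] joints [-0.19  0.45  2.09  0.    0.6  -0.34]
```

View pics/crop5.png

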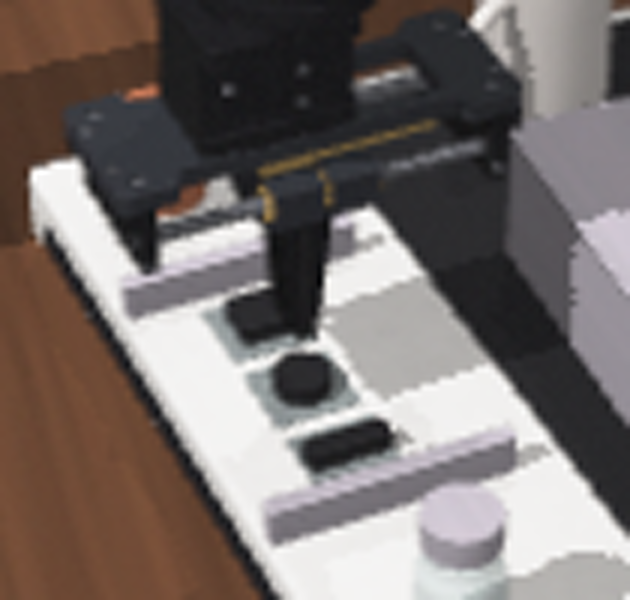

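The fingertip (305,335) is right above the round key (302,375). I press with force reading.

```bash
python3 -m crank '[[0,0,12,0,0],[0,0,22,0,0],[0,0,27,0,0],[0,0,29,0,0],[0,0,30,0,0],[0,0,31,0,0],[0,0,31,0,0]]'
```

```text
t: 9.52
eef_pos: [457.0, -22.5, 77.4]
tcp_rot: [3.139, 0.001, 1.717]
ft_force: [3.2, 0.4, 4.3]
opening: 0.006
grip_force: 1.9
```

```bash
python3 -m crank '[[0,0,1,0,0],[0,0,2,0,0],[0,0,2.5,0,0],[0,0,2.5,0,0]]'
```

```text
t: 9.85
eef_pos: [457.0, -22.6, 75.1]
tcp_rot: [3.139, 0.001, 1.717]
ft_force: [2.4, 1.3, 16.7]
opening: 0.004
grip_force: 8.3
```

Bottomed at 16.7 N. I rise and shift to the square key.

```bash
python3 -m crank '[[0,0,-5,0,0],[0,0,-12,0,0],[0,0,-22,0,0],[0,0,-26,0,0],[15,0,-26,0,0],[32,0,-26,0,0],[44,0,-26,0,0],[48,0,-26,0,0],[48,0,-26,0,0],[48,0,-26,0,0]]'
python3 - <<'E'
from h import *
go(449.5,24,75,98.3)
E
```

```text
t: 10.68
eef_pos: [449.1, 25.0, 100.1]
tcp_rot: [-3.141, -0.0, 1.717]
ft_force: [0.2, -0.1, 0.8]
opening: 0.003
grip_force: 0.0
shift [-1.   0.3 25.1] turn 0.1 | t 10.68 pos [449.1  25.  100.1] F [ 0.2 -0.1  0.8] joints [-0.09  0.46  2.11  0.    0.57 -0.24]
```

```bash
python3 -m crank '[[0,0,10,0,0],[0,0,17,0,0],[0,0,20,0,0],[0,0,22,0,0],[0,0,23.5,0,0],[0,0,25,0,0],[0,0,26,0,0],[0,0,26,0,0]]'
```

```text
t: 11.35
eef_pos: [449.2, 24.8, 75.1]
tcp_rot: [3.141, 0.0, 1.717]
ft_force: [-3.7, -4.9, 17.6]
opening: 0.004
grip_force: 8.8
```

Square key bottomed too (17.6 N). On to the long key.

```bash
python3 -m crank '[[0,0,-5,0,0],[0,0,-12,0,0],[0,0,-22,0,0],[0,0,-27,0,0],[-20,0,-27,0,0],[-45,0,-27,0,0],[-70,0,-27,0,0],[-90,0,-27,0,0],[-96,0,-27,0,0],[-96,0,-27,0,0]]'; python3 -m crank '[[0,0,0,0,0],[0,0,0,0,0]]'
python3 - <<'E'
from h import *
go(463,-71.3,75,98.3)
s=env.read_camera("side");cv2.imwrite("pics/crop6.png",cv2.resize(s["img"][185:285,275:380],(630,600),interpolation=cv2.INTER_CUBIC))
E
```

```text
t: 12.18
eef_pos: [463.2, -70.9, 101.2]
tcp_rot: [3.141, -0.0, 1.715]
ft_force: [-0.2, -0.5, -0.3]
opening: 0.004
grip_force: 0.0
t: 12.35
eef_pos: [462.8, -69.0, 101.1]
tcp_rot: [-3.141, -0.0, 1.717]
ft_force: [0.5, -0.1, 0.8]
opening: 0.006
grip_force: 0.0
shift [-2.3 -0.1 26.1] turn 0.1 | t 12.35 pos [462.8 -69.  101.1] F [ 0.5 -0.1  0.8] joints [-0.29  0.48  2.07  0.    0.6  -0.44]
```

View pics/crop6.png

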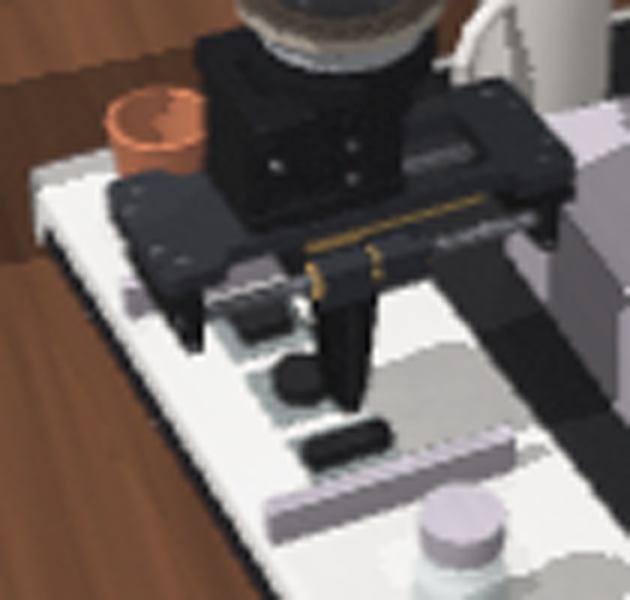

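The tip (352,405) is above the long key (347,440) and clear of the rail. I press with −1.5 mm along tool x.

```bash
python3 -m crank '[[-1.5,0,10,0,0],[-1.5,0,18,0,0],[-1.5,0,21,0,0],[-1.5,0,23,0,0],[-1.5,0,24.5,0,0],[-1.5,0,26,0,0],[-1.5,0,27,0,0],[-1.5,0,27,0,0]]'
```

```text
t: 13.07
eef_pos: [463.2, -71.0, 75.1]
tcp_rot: [3.141, -0.0, 1.717]
ft_force: [-4.0, 5.6, 17.6]
opening: 0.003
grip_force: 8.5
```

Bottomed. I rise well clear and take a final look.

```bash
python3 -m crank '[[0,0,-5,0,0],[0,0,-12,0,0],[0,0,-30,0,0],[0,0,-60,0,0],[0,0,-95,0,0],[0,0,-130,0,0],[0,0,-150,0,0],[0,0,-150,0,0],[0,0,-150,0,0]]'
python3 - <<'E'
from h import *
s=env.read_camera("side");cv2.imwrite("pics/end.png",cv2.resize(s["img"][140:320,265:465],(660,594),interpolation=cv2.INTER_CUBIC))
E
```

```text
t: 13.82
eef_pos: [463.5, -71.5, 225.2]
tcp_rot: [3.139, 0.001, 1.717]
ft_force: [-0.4, -0.1, -0.4]
opening: 0.007
grip_force: 0.0
```

View pics/end.png

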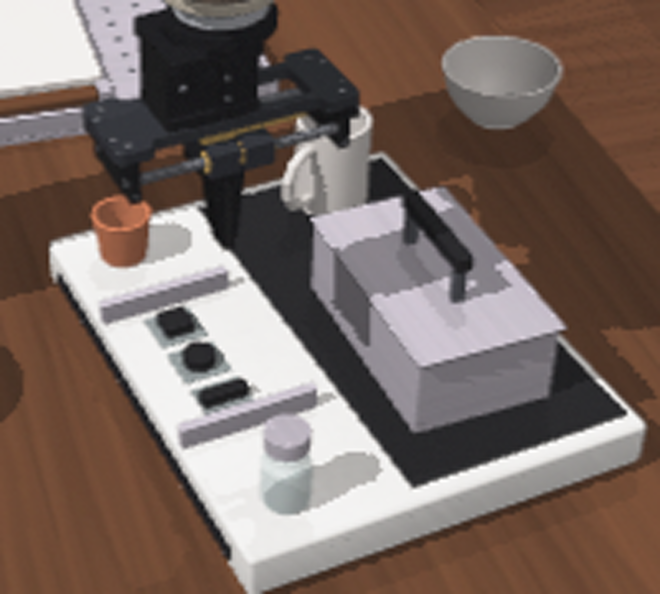

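The lid is flat on the pan (centre about (440,275)), all three keys are up (177,322), (200,357), (223,391), the nearby bystanders in view are in place and the arm is clear.

```bash
python3 -c "
from cell import env
print(env.job_done())"
```

```text
the job is handed in; nothing more can be done
None
```

The lid is back on the pan, flat and home, and I pressed the round, square and long keys in that order, each fully down and let up again; the job is handed in at about 14 s, and no verdict came back.

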